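# Close up the book row and lock the bookend

### The arm

A 7-joint arm with a two-finger parallel gripper is mounted at the origin on the work surface. World frame = base frame: x ahead of the robot, y to its left, z up, the work surface at z = 0. Lengths are in m, angles in rad, forces in N, time in s.
With the tool pointing down it reaches from about 0.375 to 0.925 m from the base axis. Payload 3.1 kg.
Tool frame: the origin (TCP) lies between the finger pads; the fingertips stand 11 mm ahead of it and the grasp point (between the pads) lies 8 mm behind it; z points along the fingers, y is the line along which they close (so a half turn about z gives the same grasp; the last joint's range is limited). The gripper opens to 85 mm and grips with 20 to 120 N. Pads are 22 mm wide; open, the fingers measure 114 mm over their backs; the gripper's body (76 mm by 85 mm) begins 54 mm behind the grasp point. The pads swing forward as they close: fully open they stand 13 mm farther back than shut.
Start: joints at [1.133, 0.383, 0.044, 1.598, -0.018, 1.161, -0.05], TCP at [0.217, -0.613, 0.242] pointing down, gripper open.
Joint ranges: [-2.61, 2.61], [-0.41, 2.15], [-1.48, 1.57], [0, 2.5], [-1.57, 4.71], [0.05, 1.97], [-2.85, 2.85]. Speed limits (rad/s): [2.79, 2.79, 3.14, 3.14, 3.14, 3.14, 3.14].

### API

Orientations are given as a unit quaternion [x, y, z, w].
In Python, from rig import bot, optics gives the robot as it stands.
- The arm moves only by the tool send_rows, never from a script. Its argument "motion" is one flat list of numbers, 4 for each row, row after row: the shift along the tool's x, y, z in mm, then the turn about the tool's z in degrees. In form: [tx, ty, tz, roll, tx, ty, tz, roll, ...]. A call has exactly 10 rows; each row is the pose to reach, as a shift and turn from the pose commanded when the call began, along the tool's axes at that moment; what a row does not reach only later rows make up. A row lasts 1/12 s, in which the tool goes at most 41.7 mm and 7.16 degrees, less where a joint would pass 70% of its speed; a pose out of reach is approached as far as the arm can. A call with a gripper value outside its range is refused whole. "jaw" is the opening in per cent of the stroke, from 0 (shut) to 100 (fully open), set as the call begins (left out, the last holds). The fingers move at their own pace and stop on an object; "newtons" is the grip in N (left out, the last holds). Time passes only in rows, so rows that repeat a pose let the fingers close, or fill a call up. It gives the time, the measured TCP pose, the force, the opening and the grip force at its end, in the units of the state.
- bot.read_state(): the state, without advancing time (a new reading comes with each control period).
- optics.capture(name): name is "scene" or "top" or "wrist"; returns a dict with "frame" (420x560x3 uint8, red, green, blue), "K" (3x3 intrinsics, pixels), "origin" and "rotation" of the camera in the world. Camera axes: x right, y up, looking along -z (the intrinsics and any distortion apply to the point x, -y, -z); pixel columns grow to the right and rows downward; lengths in m; the calibration is good to about 2 mm. A picture is of the moment at which its call begins. There is no depth.
- bot.hand_in(): hands the job in; it is judged then, once.
The state is a dict: "time": time; "q": joint angles; "joint_velocities": joint speeds; "joint_torque": joint torques, N m; "position": TCP position; "eef_rot": TCP orientation; "contact_force": force on the tool from outside, world axes, zero at the start; "ft_torque": the same for the moment, N m; "opening": finger opening in m; "gripper_force": force on a finger pad.
Only numpy, scipy, OpenCV 4.12 (cv2) and the standard library are available. Lean on these libraries where they do the work, as an engineer would, in place of code of your own. Each camera call takes 0.05 s, during which the arm holds its last target. There are 200 camera calls.

### The job

Close up the row of books in the rack: first take out the pen pot that stands in the bookend's way and stand it upright on the table, off the rack; then slide the bookend up against the books until the row is tight, and leave it locked with all three books upright. The black knob on the bookend is a push-push lock: each full press and release changes it from free (knob out) to locked (knob stays a little way in) or back, and it may be in either state at first, so feel it and never force a locked bookend. Leave the stack of books, the card reader and the sign where they are.

Things in the scene. Friction and masses are not known exactly. Their poses are not given: they have to be found in the camera images.
- rack: fixed plywood book rack; origin at table level, x across the row, y along it, z up. Deck 160 mm wide (x -80 to 80), 440 mm long (y -190 to 250), top 10 mm above the table. A fixed end panel (135 mm wide, top 110 mm above the table) ends the row: its inner face is at y = -170
- bookend: grey steel bookend; origin on the deck, mid-width, on the face that meets the books; axes as the rack's. Slides only along the rack's y, towards -y to close the row (y 150 to -100 mm); 1.5 N friction plus the books' when free; when locked it has up to 5 mm of play, then resists over 20 N. The books total 90 mm, so the row is tight at y = -80. Plate 130 mm wide (x), 8 mm thick, top 96 mm above the deck, with a housing behind it
- bookend_back (a point): middle of the back of the bookend's housing, 45 mm above the table and 83 mm in +y behind the face that meets the books; a flat upright face that can be pushed. Housing 80 mm wide (x), 75 mm long (y), top 79 mm above the table
- knob_seat (a point): centre of the collar round the black lock knob (42 mm diameter, flat top) on the housing, 81 mm above the table; does not move with the knob. Knob top above this point: 19 mm when out (free), 12.5 mm when in (locked), 6 mm at its firm stop. A press to below 7.5 mm and a release changes the state. Force: 3 N to start from out, 8 N from in, 12 N near the stop. State at the start unknown
- pot_mid (a point): centre (half-way up) of an empty open steel pen pot, round, 60 mm outside diameter, 90 mm high, wall 4 mm, 0.22 kg, standing on the deck between the books and the bookend; z is its axis
- book_a_mid (a point): centre (half-way up) of a loose standing book, 36 mm thick (its y), 125 mm deep (its x), 95 mm high (its z), 0.34 kg; the three books start upright on the rack's deck beside the end panel, in any order, with gaps of about 1 to 30 mm between them
- book_b_mid (a point): centre (half-way up) of a loose standing book, 30 mm thick (its y), 130 mm deep (its x), 100 mm high (its z), 0.31 kg; the three books start upright on the rack's deck beside the end panel, in any order, with gaps of about 1 to 30 mm between them
- book_c_mid (a point): centre (half-way up) of a loose standing book, 24 mm thick (its y), 120 mm deep (its x), 92 mm high (its z), 0.21 kg; the three books start upright on the rack's deck beside the end panel, in any order, with gaps of about 1 to 30 mm between them
- stack_mid (a point): centre (half-way up) of a loose bystander: a stack of three flat books, 105 mm (x) by 135 mm (y), 65 mm high, on the table
- reader_mid (a point): centre (half-way up) of a loose bystander: a flat black card reader, 75 mm (x) by 130 mm (y), 23 mm high, on the table
- sign_mid (a point): centre (half-way up) of a loose bystander: a small white sign on a wooden foot 60 mm (x) by 100 mm (y), 93 mm high over all, on the table
Mind the look-alikes: they are no part of the job. There is more than one size of the part that bears pot_mid; the job needs the largest.

How it is judged:
On the way, in this order (a step that is already met when the one before it is completed fails the run):
1. the pot is off the rack, standing on the table, with the row not yet closed (height (world z) of pot_mid below 0.05 m and angle between pot_mid's own z axis and vertical below 0.15 rad and y of bookend in the frame of rack above -0.05 m), for 0.1 s.
2. the bookend has been slid up to the books (y of bookend in the frame of rack below -0.073 m), for 0.1 s.
At the end, for the whole second after the job is handed in: Row closed: bookend face 82 to 97 mm from the end panel; lock on (brake presses the deck with over 2.5 N); the three books upright (under 0.12 rad) and within 50 mm of the rack's middle line; pot upright (under 0.15 rad) on the table itself, its centre under 50 mm up (y of bookend in the frame of rack between -0.088 and -0.073 m and contact force between bookend and rack above 2.5 N and height (world z) of pot_mid below 0.05 m and angle between pot_mid's own z axis and vertical below 0.15 rad and angle between each of book_a_mid, book_b_mid, book_c_mid's own z axis and vertical below 0.12 rad and x of book_a_mid in the frame of rack between -0.05 and 0.05 m and x of book_b_mid in the frame of rack between -0.05 and 0.05 m and x of book_c_mid in the frame of rack between -0.05 and 0.05 m); the robot touches nothing.
It fails at once if a bystander (stack, card reader or sign) is moved by more than 30 mm (distance of any of stack_mid, reader_mid, sign_mid from where it was at the start of the episode above 0.03 m).
It fails at once if the bookend is forced: pushed or pressed with more than 60 N (contact force between the fingers and bookend above 60 N).
It also fails if it takes over 72 s, if anything falls off the work surface, if the arm or the gripper's body presses on something with over 40 N, if the wrist force passes 120 N, or if a joint passes its speed limit or range.

## Working session

There is one attempt and no reset: what is moved stays moved. The work goes in short steps, Python scripts to look and compute and a tool call to move; the robot and the scene stay as the last step left them, time stands still between calls to the robot, and variables do not carry over. Pictures are saved under pics/ and viewed, at most 10 in all, crops included, and the job is handed in when it is done.

Besides the shell and the picture viewer there is one more tool, called after "Emit:" as a command line: name --argument value ..., lists and objects as JSON in quotes. send_rows: Moves the arm, as the interface text tells. Its arguments: {"type":"object","properties":{"motion":{"type":"array","items":{"type":"number"}},"jaw":{"type":"number"},"newtons":{"type":"number"}},"required":["motion"]}

```bash
mkdir -p pics; ls; python3 - <<'E'
from rig import bot, optics
import cv2,json,numpy as np
print({k:np.round(v,3).tolist() for k,v in bot.read_state().items()})
for n in ("scene","top"):
    c=optics.capture(n); cv2.imwrite(f"pics/{n}0.png",c["frame"][:,:,::-1])
    print(n,np.round(c["K"],1).tolist(),np.round(c["origin"],3).tolist(),np.round(c["rotation"],3).tolist(),[k for k in c])
    np.savez(f"{n}0.npz",**{k:v for k,v in c.items()})
E
```

```text
pics
{'time': 0.0, 'q': [1.133, 0.384, 0.044, 1.6, -0.018, 1.161, -0.05], 'joint_velocities': [-0.001, 0.001, 0.0, 0.001, 0.0, -0.002, -0.001], 'joint_torque': [-0.0, -43.346, 1.025, -24.951, 0.011, 0.011, 0.0], 'position': [0.216, -0.612, 0.241], 'eef_rot': [0.986, 0.169, -0.0, -0.001], 'contact_force': [-0.167, 0.563, 0.361], 'ft_torque': [-0.004, -0.031, 0.012], 'gripper_force': 0.0, 'opening': 0.085}
scene [[410.2, 0.0, 283.2], [0.0, 410.2, 208.9], [0.0, 0.0, 1.0]] [1.046, -0.072, 0.912] [0.206, 0.172, 0.637, 0.722] ['frame', 'K', 'origin', 'rotation']
top [[440.6, 0.0, 279.4], [0.0, 440.6, 207.3], [0.0, 0.0, 1.0]] [0.446, 0.003, 1.062] [0.039, -0.035, -0.698, 0.714] ['frame', 'K', 'origin', 'rotation']
```

View pics/scene0.png

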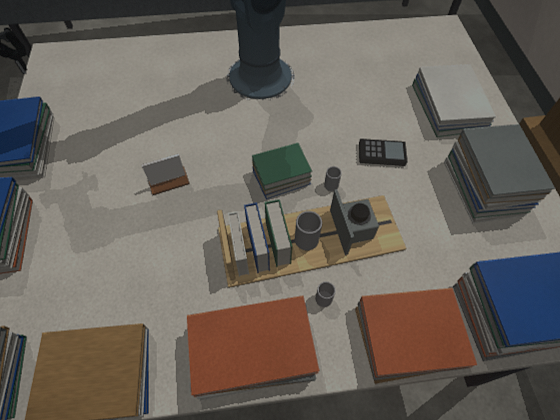

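View pics/top0.png

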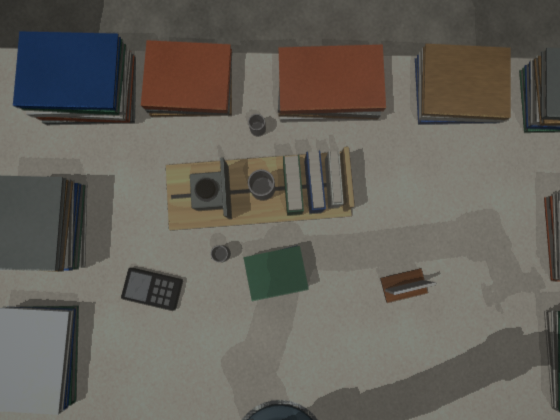

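```bash
cat > h.py <<'E'
import numpy as np
from scipy.spatial.transform import Rotation as R
def rot(c):
    r=np.asarray(c["rotation"]); return r if r.shape==(3,3) else R.from_quat(r).as_matrix()
def ray(c,u,v,z):
    K=np.asarray(c["K"]); d=np.linalg.solve(K,[u,v,1.]); d=rot(c)@[d[0],-d[1],-d[2]]
    o=np.asarray(c["origin"]); return o+d*(z-o[2])/d[2]
def proj(c,p):
    q=rot(c).T@(np.asarray(p)-c["origin"]); q=np.asarray(c["K"])@[q[0],-q[1],-q[2]]; return q[:2]/q[2]
E
python3 - <<'E'
from h import *; import cv2
c=dict(np.load("top0.npz"));f=c["frame"]
cv2.imwrite("pics/crop1.png",cv2.resize(f[112:262,160:360,::-1],None,fx=4,fy=4,interpolation=cv2.INTER_CUBIC))
s=dict(np.load("scene0.npz"));hs=cv2.cvtColor(f,cv2.COLOR_RGB2HSV)
m=cv2.inRange(hs,(10,70,60),(25,255,255)); m[:150]=0;m[240:]=0
n,l,st,ce=cv2.connectedComponentsWithStats(m); 
print([ (st[i].tolist()) for i in range(1,n) if st[i,4]>100])
m2=np.zeros_like(m)
for i in range(1,n):
    if st[i,4]>100: m2[l==i]=255
r=cv2.minAreaRect(cv2.findNonZero(m2)); b=cv2.boxPoints(r); print(b)
for p in b: print(ray(c,*p,0.01).round(3))
print("robot base", proj(c,[0,0,0]))
E
```

```text
[[167, 150, 187, 80, 4115], [300, 155, 6, 30, 123], [225, 156, 59, 34, 1189], [166, 161, 55, 19, 616]]
[[163.72102 165.02937]
 [349.10083 149.48857]
 [354.59418 215.01607]
 [169.21436 230.55687]]
[0.652 0.294 0.01 ]
[ 0.7   -0.155  0.01 ]
[ 0.541 -0.17   0.01 ]
[0.494 0.273 0.01 ]
robot base [278.62709227 448.7143791 ]
```

View pics/crop1.png

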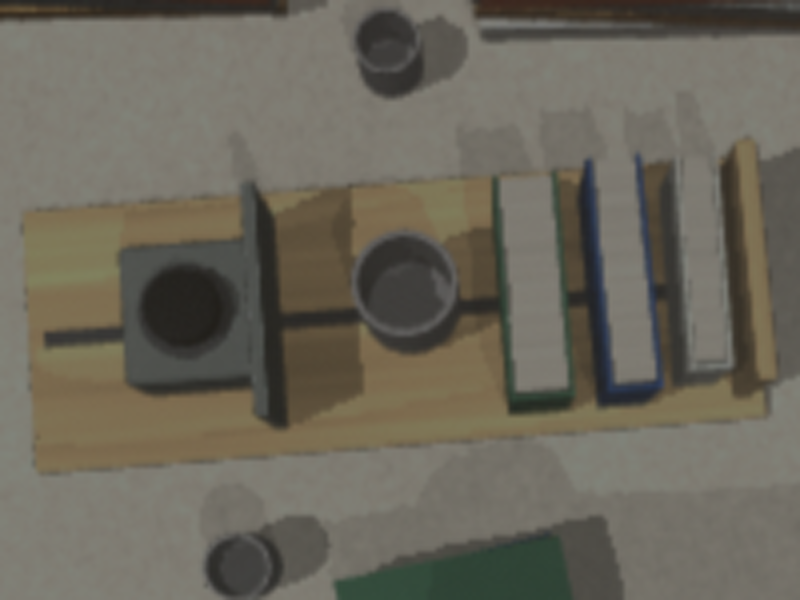

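```bash
python3 - <<'E'
from h import *
c=dict(np.load("top0.npz"))
P=lambda a,b,z: ray(c,160+a/4,112+b/4,z)
A=P(22,211,.01);B=P(37,474,.01);C=P(768,416,.01)
print(A,B,C,np.linalg.norm(A-B),np.linalg.norm(B-C))
yd=(B-C)/np.linalg.norm(B-C); print("yaw from y",np.degrees(np.arctan2(-yd[0],yd[1])), "from x",np.degrees(np.arctan2(*(A-B)[[1,0]])))
a=np.arctan2(-yd[0],yd[1]);ex=np.array([np.cos(a),np.sin(a),0]);ey=np.array([-ex[1],ex[0],0])
# origin: avg from corners A(-> x=80,y=250) B(-80,250) C(-80,-190)
O=np.mean([A-.08*ex-.25*ey,B+.08*ex-.25*ey,C+.08*ex+.19*ey],0);print("O",O,a)
for n,p in dict(pot=P(405,286,.1),knob=P(186,305,.1),plateL=P(247,185,.106),plateR=P(280,425,.106),hback1=P(121,250,.079),hback2=P(128,388,.079),stackNear=P(335,580,.065)).items():
    print(n,p.round(4),"rack",round((p-O)@ex,4),round((p-O)@ey,4))
for w in ([.58,-.28,.04],[.55,-.3,.04]): print(proj(c,w))
for uv in [(385,277),(246,258),(305,250)]: print(uv,ray(c,*uv,.06).round(3))
E
```

```text
[0.65299264 0.28967205 0.01      ] [0.49368183 0.2727816  0.01      ] [ 0.53819758 -0.163432    0.01      ] 0.1602036917325186 0.4384791412383912
yaw from y 5.826882995270536 from x 6.052001501266849
O [0.59864362 0.03291507 0.01      ] 0.10169829339594003
pot [0.5978 0.0514 0.1   ] rack 0.0011 0.0185
knob [0.5846 0.172  0.1   ] rack 0.0001 0.1397
plateL [0.6513 0.1399 0.106 ] rack 0.0633 0.1011
plateR [0.5189 0.1171 0.106 ] rack -0.0708 0.0918
hback1 [0.6182 0.2137 0.079 ] rack 0.0378 0.1779
hback2 [0.5399 0.2063 0.079 ] rack -0.0408 0.1785
stackNear [0.4354 0.088  0.065 ] rack -0.1568 0.0714
[404.13317657 198.18260943]
[412.83045069 211.16491516]
(385, 277) [ 0.398 -0.23   0.06 ]
(246, 258) [0.433 0.083 0.06 ]
(305, 250) [ 0.454 -0.05   0.06 ]
```

Emit:
send_rows --motion '[60,-50,0,-7,100,-85,0,-14,140,-120,0,-21,180,-154,0,-28,212,-182,0,-35,244,-209,0,-42,276,-236,0,-49,308,-264,0,-56,330,-283,0,-63,330,-283,0,-70]' --jaw 100 --newtons 30

```text
time: 0.93
position: [0.4246, -0.2497, 0.242]
eef_rot: [0.708, 0.706, -0.0, -0.0]
contact_force: [0.6, -0.3, 0.5]
opening: 0.0855
gripper_force: 0.0
```

```bash
cat >> h.py <<'E'
O=np.array([.5986,.0329,0]);a=.102;EX=np.array([np.cos(a),np.sin(a),0]);EY=np.array([-EX[1],EX[0],0])
def rk(x,y,z): return O+x*EX+y*EY+np.array([0,0,z])
def go(s,p):
    Rm=R.from_quat(s["eef_rot"]).as_matrix(); d=Rm.T@(np.asarray(p)-s["position"])*1000
    t=EY; b=Rm.T@t; return d.round(1),"roll",np.degrees(np.arctan2(b[1],b[0])).round(1)
def show(s): 
    p=np.asarray(s["position"]); e=p-O
    print("t",round(s["time"],2),"pos",p.round(4),"rack",(1000*np.array([e@EX,e@EY,p[2]])).round(1),"F",np.round(s["contact_force"],1),"open",round(s["opening"],4),"gf",np.round(s["gripper_force"],1),"q7",np.round(s["q"][6],2))
E
python3 - <<'E'
from h import *; from rig import bot
s=bot.read_state(); show(s); print(go(s,[.598,.0515,.241]))
E
```

```text
t 0.93 pos [ 0.4246 -0.2497  0.242 ] rack [-201.9 -263.4  242. ] F [ 0.6 -0.3  0.5] open 0.0855 gf 0.0 q7 0.41
(array([301.8, 172.3,   0.9]), 'roll', np.float64(-6.0))
```

Go above the pot and look with the wrist camera.

Emit:
send_rows --motion '[30,17,0,-3,66,38,0,-6,102,58,0,-6,138,79,0,-6,174,100,0,-6,210,120,0,-6,246,141,0,-6,275,157,0,-6,302,172,0,-6,302,172,0,-6]'

```text
time: 1.77
position: [0.6005, 0.0582, 0.2423]
eef_rot: [0.669, 0.744, 0.003, -0.002]
contact_force: [0.4, 1.4, -0.1]
opening: 0.0856
gripper_force: 0.0
```

```bash
python3 - <<'E'
from h import *; from rig import bot,optics; import cv2
s=bot.read_state(); show(s); print(go(s,[.598,.0515,.07]))
c=optics.capture("wrist"); cv2.imwrite("pics/w1.png",c["frame"][:,:,::-1]); np.savez("w1.npz",**c)
print("pot rim px",proj(c,[.598,.0515,.1]), np.round(c["origin"],3))
E
```

```text
t 1.77 pos [0.6005 0.0582 0.2423] rack [  4.5  25.  242.3] F [ 0.4  1.4 -0.1] open 0.0856 gf 0.0 q7 -0.21
(array([ -7.6,  -3.6, 172.2]), 'roll', np.float64(0.2))
pot rim px [275.14699514 206.6361455 ] [0.592 0.133 0.374]
```

View pics/w1.png

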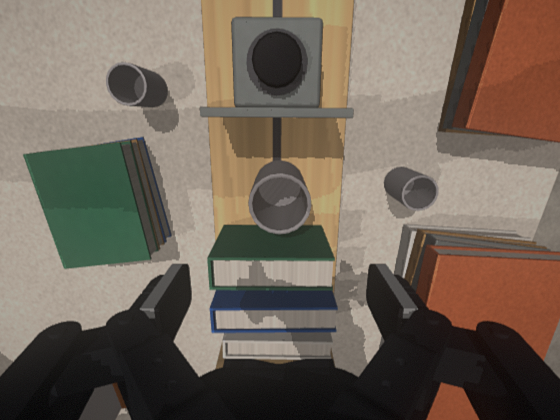

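Emit:
send_rows --motion '[0,2,0,0,0,2,20,0,0,2,45,0,0,2,70,0,0,2,95,0,0,2,120,0,0,2,145,0,0,2,165,0,0,2,174,0,0,2,174,0]'

```text
time: 2.65
position: [0.5986, 0.0459, 0.0654]
eef_rot: [0.674, 0.739, -0.003, -0.002]
contact_force: [-1.2, -0.6, 0.2]
opening: 0.0854
gripper_force: 0.0
```

Emit:
send_rows --motion '[0,0,0,0,0,0,0,0,0,0,0,0,0,0,0,0,0,0,0,0,0,0,0,0,0,0,0,0,0,0,0,0,0,0,0,0,0,0,0,0]' --jaw 30 --newtons 35

```text
time: 3.48
position: [0.6031, 0.0488, 0.0703]
eef_rot: [0.673, 0.74, 0.001, 0.001]
contact_force: [-0.2, -1.8, 6.2]
opening: 0.0601
gripper_force: 38.9
```

```bash
python3 - <<'E'
from h import *; from rig import bot
s=bot.read_state(); show(s); print(go(s,[.598,.0515,.07]), go(s,[.56,-.30,.25]))
E
```

```text
t 3.48 pos [0.6031 0.0488 0.0703] rack [ 6.1 15.3 70.3] F [-0.2 -1.8  6.2] open 0.0601 gf 38.9 q7 -0.32
(array([ 3.2, -4.8,  0.3]), 'roll', np.float64(-0.4)) (array([-343.2,  -75.4, -179.7]), 'roll', np.float64(-0.4))
```

Emit:
send_rows --motion '[0,0,-15,0,0,0,-40,0,0,0,-70,0,0,0,-100,0,0,0,-125,0,-20,-3,-130,0,-50,-8,-130,0,-85,-14,-130,0,-120,-20,-130,0,-155,-26,-130,0]'

```text
time: 4.32
position: [0.5886, -0.1086, 0.1982]
eef_rot: [0.672, 0.741, -0.001, -0.001]
contact_force: [0.4, 0.1, -2.0]
opening: 0.0603
gripper_force: 39.1
```

Emit:
send_rows --motion '[-30,-5,0,0,-60,-10,0,0,-90,-15,0,0,-120,-20,0,0,-150,-26,0,0,-172,-30,0,0,-185,-32,0,0,-190,-33,0,0,-190,-33,0,0,-190,-33,0,0]'

```text
time: 5.15
position: [0.5758, -0.2976, 0.1981]
eef_rot: [0.672, 0.741, 0.001, -0.001]
contact_force: [0.2, 0.3, -3.1]
opening: 0.0602
gripper_force: 39.2
```

```bash
python3 - <<'E'
from h import *; from rig import bot
s=bot.read_state(); show(s); print(go(s,[.58,-.30,.062]))
E
```

```text
t 5.15 pos [ 0.5758 -0.2976  0.1981] rack [ -56.3 -326.4  198.1] F [ 0.2  0.3 -3.1] open 0.0602 gf 39.2 q7 0.36
(array([ -3.2,   3.9, 136.1]), 'roll', np.float64(-0.2))
```

Emit:
send_rows --motion '[0,0,20,0,0,0,45,0,0,0,70,0,0,0,95,0,0,0,115,0,0,0,126,0,0,0,131,0,0,0,133,0,0,0,135,0,0,0,136,0]'

```text
time: 5.98
position: [0.5769, -0.3001, 0.0638]
eef_rot: [0.672, 0.74, 0.001, 0.001]
contact_force: [-0.3, 0.4, -2.2]
opening: 0.06
gripper_force: 39.1
```

Emit:
send_rows --motion '[0,0,1,0,0,0,2,0,0,0,2,0,0,0,2,0,0,0,2,0,0,0,2,0,0,0,2,0,0,0,2,0,0,0,2,0,0,0,2,0]'

```text
time: 6.82
position: [0.5755, -0.3002, 0.0604]
eef_rot: [0.673, 0.74, 0.0, 0.0]
contact_force: [0.4, 0.0, -2.2]
opening: 0.0603
gripper_force: 39.2
```

Emit:
send_rows --motion '[0,0,1,0,0,0,1,0,0,0,1.5,0,0,0,1.5,0,0,0,2,0,0,0,2,0,0,0,2,0,0,0,2,0,0,0,2,0,0,0,2,0]'

```text
time: 7.65
position: [0.5755, -0.3002, 0.0603]
eef_rot: [0.673, 0.74, -0.0, 0.0]
contact_force: [-4.5, 2.4, 9.3]
opening: 0.0599
gripper_force: 40.0
```

Contact with the table. Release and rise.

Emit:
send_rows --motion '[0,0,-1,0,0,0,-1,0,0,0,-1,0,0,0,-1,0,0,0,-1,0,0,0,-1,0,0,0,-1,0,0,0,-1,0,0,0,-1,0,0,0,-1,0]' --jaw 100

```text
time: 8.48
position: [0.5754, -0.3002, 0.0593]
eef_rot: [0.673, 0.74, 0.0, 0.0]
contact_force: [0.4, -0.1, -0.7]
opening: 0.0851
gripper_force: 0.0
```

Emit:
send_rows --motion '[0,0,-10,0,0,0,-25,0,0,0,-45,0,0,0,-70,0,0,0,-95,0,0,0,-120,0,0,0,-140,0,0,0,-150,0,0,0,-150,0,0,0,-150,0]'

```text
time: 9.32
position: [0.5757, -0.3002, 0.2102]
eef_rot: [0.673, 0.74, 0.0, 0.001]
contact_force: [0.5, -0.3, -0.1]
opening: 0.0851
gripper_force: 0.0
```

```bash
python3 - <<'E'
from h import *; from rig import bot,optics; import cv2
s=bot.read_state(); show(s)
print(go(s,rk(0,.140,.15)))
c=optics.capture("top"); np.savez("top1.npz",**c); cv2.imwrite("pics/top1.png",cv2.resize(c["frame"][100:310,150:450,::-1],None,fx=2.6,fy=2.6))
print(proj(c,[.5775,-.3,.09]))
E
```

```text
t 9.32 pos [ 0.5757 -0.3002  0.2102] rack [ -56.7 -329.1  210.2] F [ 0.5 -0.3 -0.1] open 0.0851 gf 0.0 q7 0.36
(array([469.5,  53.6,  59.8]), 'roll', np.float64(-0.4))
[419.39423335 196.69688656]
```

View pics/top1.png

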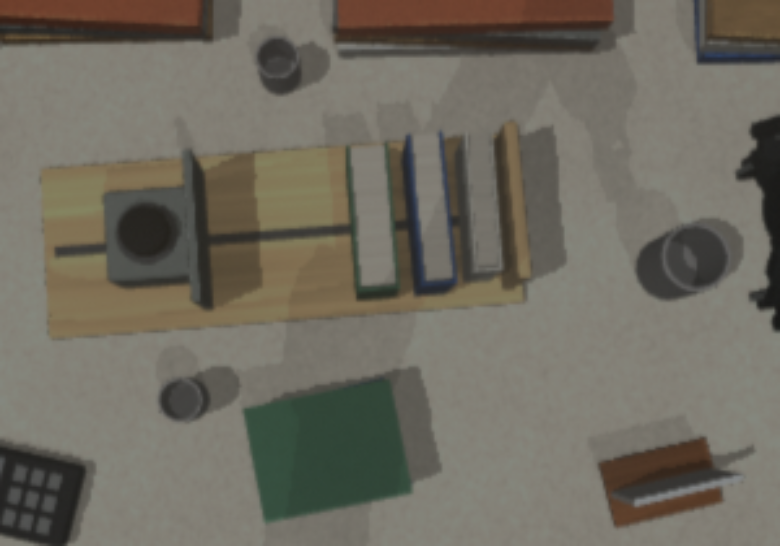

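Emit:
send_rows --motion '[15,2,0,0,45,5,0,0,80,9,0,0,115,13,0,0,150,17,0,0,185,21,0,0,220,25,0,0,255,29,0,0,290,33,0,0,325,37,0,0]' --jaw 0

```text
time: 10.2
position: [0.5792, 0.0298, 0.2074]
eef_rot: [0.672, 0.74, -0.001, -0.002]
contact_force: [0.6, -0.7, 0.2]
opening: -0.0001
gripper_force: 0.0
```

Emit:
send_rows --motion '[35,4,0,0,70,8,0,0,100,12,0,0,125,15,0,0,140,17,0,0,145,17,15,0,145,17,35,0,145,17,55,0,145,17,75,0,145,17,85,0]'

```text
time: 11.03
position: [0.5804, 0.173, 0.1198]
eef_rot: [0.672, 0.741, -0.003, -0.002]
contact_force: [-0.9, -0.9, -0.9]
opening: -0.0003
gripper_force: 0.0
```

Emit:
send_rows --motion '[0,0,0,0,0,0,0,0,0,0,0,0,0,0,0,0,0,0,0,0,0,0,0,0,0,0,0,0,0,0,0,0,0,0,0,0,0,0,0,0]'

```text
time: 11.87
position: [0.5844, 0.1728, 0.1243]
eef_rot: [0.673, 0.74, 0.0, 0.0]
contact_force: [0.8, 0.2, -0.1]
opening: -0.0
gripper_force: 0.0
```

```bash
python3 - <<'E'
from h import *; from rig import bot
s=bot.read_state(); show(s); print(go(s,rk(0,.140,.1075)))
E
```

```text
t 11.87 pos [0.5844 0.1728 0.1243] rack [1.000e-01 1.406e+02 1.243e+02] F [ 0.8  0.2 -0.1] open -0.0 gf 0.0 q7 -0.51
(array([-0.6, -0.1, 16.8]), 'roll', np.float64(-0.4))
```

Emit:
send_rows --motion '[0,0,3,0,0,0,6,0,0,0,9,0,0,0,11,0,0,0,13,0,0,0,15,0,0,0,16,0,0,0,17,0,0,0,17,0,0,0,17,0]'

```text
time: 12.7
position: [0.5841, 0.1728, 0.1074]
eef_rot: [0.673, 0.74, -0.0, -0.0]
contact_force: [-2.8, -0.9, 2.9]
opening: 0.0002
gripper_force: 2.0
```

Emit:
send_rows --motion '[0,0,0.5,0,0,0,1,0,0,0,1.5,0,0,0,1.5,0,0,0,1.5,0,0,0,1.5,0,0,0,1.5,0,0,0,1.5,0,0,0,1.5,0,0,0,1.5,0]'

```text
time: 13.53
position: [0.5844, 0.1729, 0.1057]
eef_rot: [0.673, 0.74, 0.0, -0.0]
contact_force: [-2.4, -1.0, 4.4]
opening: -0.0003
gripper_force: 2.2
```

Emit:
send_rows --motion '[0,0,-5,0,0,0,-20,0,0,0,-40,0,15,0,-40,0,35,0,-40,0,55,0,-40,0,70,0,-40,0,75,0,-40,0,75,0,-30,0,75,0,-10,0]'

```text
time: 14.37
position: [0.5799, 0.2484, 0.1181]
eef_rot: [0.672, 0.74, 0.003, 0.002]
contact_force: [-0.1, -0.6, 0.1]
opening: 0.0
gripper_force: 0.0
```

Emit:
send_rows --motion '[0,0,10,0,0,0,20,0,0,0,27,0,0,0,28,0,0,0,28,0,0,0,28,0,0,0,28,0,0,0,28,0,0,0,28,0,0,0,28,0]'

```text
time: 15.2
position: [0.5775, 0.2477, 0.0883]
eef_rot: [0.673, 0.74, 0.0, 0.0]
contact_force: [-1.0, 0.5, -0.6]
opening: 0.0001
gripper_force: 0.0
```

```bash
python3 - <<'E'
from h import *; from rig import bot,optics; import cv2
s=bot.read_state(); show(s); print(go(s,rk(0,.189,.065)))
c=optics.capture("top"); cv2.imwrite("pics/top2.png",cv2.resize(c["frame"][130:250,150:360,::-1],None,fx=3.5,fy=3.5))
E
```

```text
t 15.2 pos [0.5775 0.2477 0.0883] rack [  0.8 215.8  88.3] F [-1.   0.5 -0.6] open 0.0001 gf 0.0 q7 -0.66
(array([-26.8,  -0.7,  23.3]), 'roll', np.float64(-0.4))
```

View pics/top2.png

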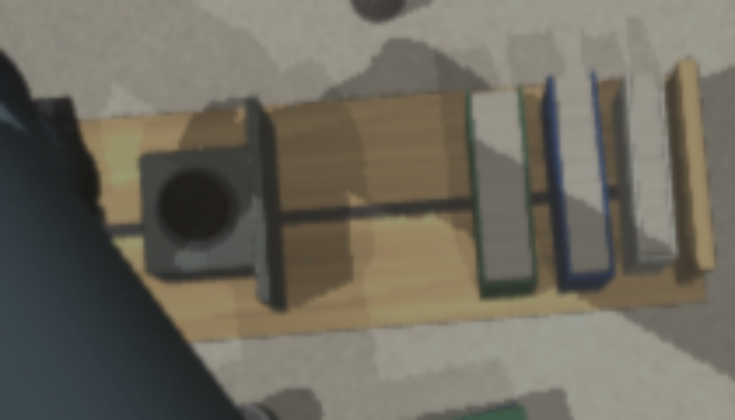

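Emit:
send_rows --motion '[0,0,10,0,0,0,20,0,0,0,22,0,-8,0,22,0,-16,0,22,0,-22,0,22,0,-26,0,22,0,-29,0,22,0,-32,0,22,0,-34,0,22,0]'

```text
time: 16.08
position: [0.5806, 0.2137, 0.0661]
eef_rot: [0.673, 0.74, 0.0, -0.0]
contact_force: [0.2, 1.4, -1.5]
opening: -0.0001
gripper_force: 0.8
```

Emit:
send_rows --motion '[-1,0,0,0,-2,0,0,0,-3,0,0,0,-4,0,0,0,-5,0,0,0,-6,0,0,0,-6,0,0,0,-6,0,0,0,-6,0,0,0,-6,0,0,0]'

```text
time: 16.92
position: [0.5812, 0.2075, 0.0658]
eef_rot: [0.673, 0.74, 0.0, 0.0]
contact_force: [1.1, 1.4, 0.9]
opening: -0.0004
gripper_force: 0.4
```

Emit:
send_rows --motion '[-5,0,0,0,-13,0,0,0,-22,0,0,0,-32,0,0,0,-42,0,0,0,-52,0,0,0,-62,0,0,0,-72,0,0,0,-79,0,0,0,-82,0,0,0]'

```text
time: 17.75
position: [0.5889, 0.1231, 0.0655]
eef_rot: [0.674, 0.739, -0.001, 0.0]
contact_force: [1.4, 1.7, 0.8]
opening: -0.0001
gripper_force: 0.7
```

Emit:
send_rows --motion '[-2,0,0,0,-5,0,0,0,-8,0,0,0,-11,0,0,0,-14,0,0,0,-17,0,0,0,-20,0,0,0,-23,0,0,0,-26,0,0,0,-29,0,0,0]'

```text
time: 18.58
position: [0.5914, 0.0968, 0.0656]
eef_rot: [0.673, 0.74, -0.0, -0.0]
contact_force: [0.3, 1.1, -2.2]
opening: 0.0
gripper_force: 0.9
```

```bash
python3 - <<'E'
from h import *; from rig import bot,optics; import cv2
s=bot.read_state(); show(s); print(go(s,rk(0,.014,.066)))
c=optics.capture("scene"); cv2.imwrite("pics/sc1.png",cv2.resize(c["frame"][150:310,190:430,::-1],None,fx=3.3,fy=3.3))
E
```

```text
t 18.58 pos [0.5914 0.0968 0.0656] rack [-0.7 64.3 65.6] F [ 0.3  1.1 -2.2] open 0.0 gf 0.9 q7 -0.42
(array([-50.3,   1. ,  -0.4]), 'roll', np.float64(-0.4))
```

View pics/sc1.png

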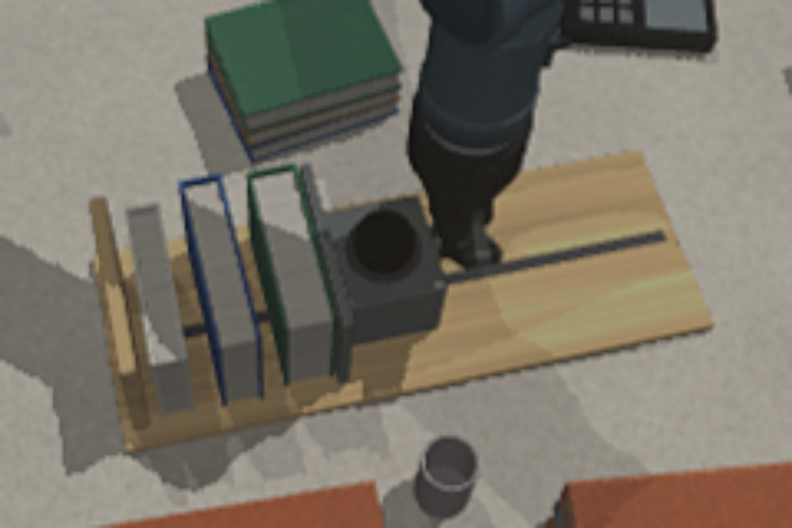

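Emit:
send_rows --motion '[-3,0,0,0,-6,0,0,0,-9,0,0,0,-12,0,0,0,-15,0,0,0,-18,0,0,0,-21,0,0,0,-24,0,0,0,-27,0,0,0,-30,0,0,0]'

```text
time: 19.47
position: [0.5943, 0.0677, 0.0657]
eef_rot: [0.672, 0.74, 0.0, -0.0]
contact_force: [-0.8, 4.6, -2.0]
opening: -0.0002
gripper_force: 2.3
```

Emit:
send_rows --motion '[-1.5,0,0,0,-3,0,0,0,-4.5,0,0,0,-6,0,0,0,-7.5,0,0,0,-9,0,0,0,-10.5,0,0,0,-12,0,0,0,-13,0,0,0,-14,0,0,0]'

```text
time: 20.3
position: [0.5957, 0.0541, 0.0657]
eef_rot: [0.672, 0.74, 0.0, -0.0]
contact_force: [-0.4, 5.4, -2.7]
opening: 0.0001
gripper_force: 2.7
```

```bash
python3 - <<'E'
from h import *; from rig import bot
s=bot.read_state(); show(s)
E
```

```text
t 20.3 pos [0.5957 0.0541 0.0657] rack [-0.8 21.4 65.7] F [-0.4  5.4 -2.7] open 0.0001 gf 2.7 q7 -0.35
```

Emit:
send_rows --motion '[-0.5,0,0,0,-1,0,0,0,-2,0,0,0,-3,0,0,0,-4,0,0,0,-5,0,0,0,-6,0,0,0,-7,0,0,0,-7.5,0,0,0,-8,0,0,0]'

```text
time: 21.13
position: [0.596, 0.0501, 0.0658]
eef_rot: [0.672, 0.741, 0.002, -0.002]
contact_force: [-0.4, 10.4, -2.5]
opening: 0.0001
gripper_force: 5.2
```

Emit:
send_rows --motion '[-0.5,0,0,0,-1,0,0,0,-1.5,0,0,0,-2,0,0,0,-2.5,0,0,0,-3,0,0,0,-3,0,0,0,-3,0,0,0,-3,0,0,0,-3,0,0,0]'

```text
time: 21.97
position: [0.596, 0.0501, 0.0659]
eef_rot: [0.671, 0.742, 0.003, -0.003]
contact_force: [-0.6, 13.0, -3.2]
opening: -0.0001
gripper_force: 6.6
```

```bash
python3 - <<'E'
from h import *; from rig import bot,optics; import cv2
s=bot.read_state(); show(s)
a=optics.capture("scene");b=optics.capture("top"); np.savez("s3.npz",**a);np.savez("t3.npz",**b)
f=lambda c,y0,y1,x0,x1:cv2.resize(c["frame"][y0:y1,x0:x1,::-1],(400,400),interpolation=cv2.INTER_CUBIC)
cv2.imwrite("pics/m3.png",np.hstack([f(a,190,290,210,310),f(b,140,240,260,360)]))
E
```

```text
t 21.97 pos [0.596  0.0501 0.0659] rack [-0.8 17.4 65.9] F [-0.6 13.  -3.2] open -0.0001 gf 6.6 q7 -0.33
```

View pics/m3.png

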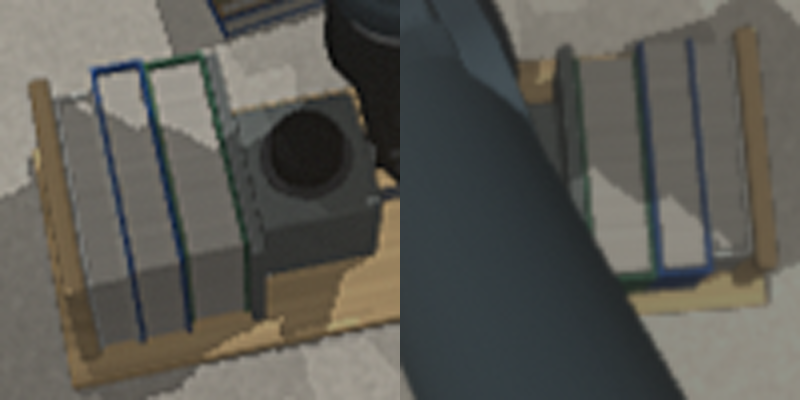

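Emit:
send_rows --motion '[6,0,0,0,14,0,0,0,20,0,0,0,20,0,-15,0,20,0,-40,0,20,0,-60,0,20,0,-70,0,5,0,-70,0,-20,0,-70,0,-43,1,-70,0]'

```text
time: 22.9
position: [0.6022, -0.0016, 0.1372]
eef_rot: [0.672, 0.74, -0.0, 0.001]
contact_force: [0.4, -0.3, -0.6]
opening: 0.0001
gripper_force: 0.0
```

Emit:
send_rows --motion '[0,0,0,0,0,0,0,0,0,0,0,0,0,0,0,0,0,0,0,0,0,0,0,0,0,0,0,0,0,0,0,0,0,0,0,0,0,0,0,0]'

```text
time: 23.73
position: [0.6019, -0.0001, 0.1357]
eef_rot: [0.672, 0.74, -0.0, -0.0]
contact_force: [0.5, -1.0, -0.3]
opening: -0.0
gripper_force: 0.0
```

```bash
python3 - <<'E'
from h import *; from rig import bot,optics; import cv2
s=bot.read_state(); show(s)
print(go(s,rk(0,-.033,.098)))
c=optics.capture("wrist"); f=c["frame"]
g=cv2.cvtColor(f,cv2.COLOR_RGB2GRAY); cv2.imwrite("pics/w4.png",f[:,:,::-1])
print(proj(c,rk(0,-.033,.1)),proj(c,np.r_[s["position"][:2],s["position"][2]-.011]))
E
```

```text
t 23.73 pos [ 6.019e-01 -1.000e-04  1.357e-01] rack [-1.000e-01 -3.320e+01  1.357e+02] F [ 0.5 -1.  -0.3] open -0.0 gf 0.0 q7 -0.2
(array([ 0.2,  0.1, 37.7]), 'roll', np.float64(-0.4))
[279.0634092  246.31961907] [279.01253044 266.35940141]
```

View pics/w4.png

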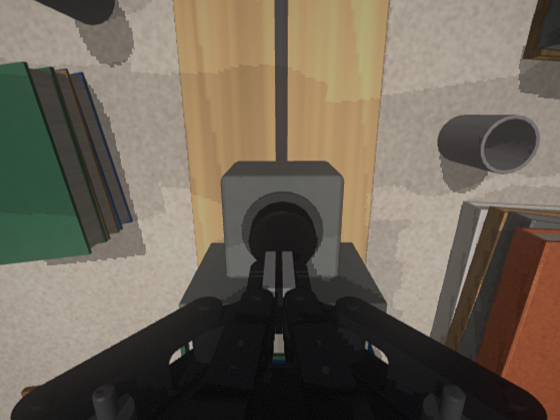

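Emit:
send_rows --motion '[5,1,5,0,5,1,12,0,5,1,20,0,5,1,26,0,5,1,29,0,5,1,31,0,5,1,33,0,5,1,35,0,5,1,36,0,5,1,37,0]'

```text
time: 24.62
position: [0.6021, 0.0052, 0.1]
eef_rot: [0.673, 0.74, -0.001, -0.0]
contact_force: [-4.7, 0.2, 11.3]
opening: -0.0001
gripper_force: 5.5
```

Emit:
send_rows --motion '[0,0,0.5,0,0,0,1,0,0,0,1.5,0,0,0,2,0,0,0,2,0,0,0,2,0,0,0,2,0,0,0,2,0,0,0,2,0,0,0,2,0]'

```text
time: 25.45
position: [0.6021, 0.0052, 0.0984]
eef_rot: [0.673, 0.74, -0.001, -0.0]
contact_force: [-5.6, -0.7, 11.4]
opening: 0.0003
gripper_force: 5.7
```

Emit:
send_rows --motion '[0,0,1,0,0,0,1.5,0,0,0,2,0,0,0,2,0,0,0,2,0,0,0,2,0,0,0,2,0,0,0,2,0,0,0,2,0,0,0,2,0]'

```text
time: 26.28
position: [0.6022, 0.0053, 0.098]
eef_rot: [0.673, 0.74, -0.001, -0.0]
contact_force: [-7.6, -0.1, 18.9]
opening: 0.0002
gripper_force: 9.6
```

Emit:
send_rows --motion '[0,0,-2,0,0,0,-5,0,0,0,-9,0,0,0,-12,0,0,0,-14,0,0,0,-14,0,0,0,-14,0,0,0,-14,0,0,0,-14,0,0,0,-14,0]'

```text
time: 27.12
position: [0.6022, 0.0048, 0.1083]
eef_rot: [0.673, 0.74, -0.0, -0.0]
contact_force: [-0.8, -0.2, 0.1]
opening: -0.0002
gripper_force: 0.0
```

```bash
python3 - <<'E'
from h import *; from rig import bot
s=bot.read_state(); show(s)
E
```

```text
t 27.12 pos [0.6022 0.0048 0.1083] rack [  0.7 -28.3 108.3] F [-0.8 -0.2  0.1] open -0.0002 gf 0.0 q7 -0.23
```

Emit:
send_rows --motion '[0,0,0.5,0,0,0,1,0,0,0,1.5,0,0,0,2,0,0,0,2.2,0,0,0,2.2,0,0,0,2.2,0,0,0,2.2,0,0,0,2.2,0,0,0,2.2,0]'

```text
time: 27.95
position: [0.6025, 0.0048, 0.1066]
eef_rot: [0.673, 0.74, 0.0, 0.0]
contact_force: [-0.5, -0.0, 0.2]
opening: 0.0005
gripper_force: 0.0
```

Emit:
send_rows --motion '[0,0,-10,0,0,0,-30,0,0,0,-55,0,0,0,-80,0,0,0,-100,0,20,0,-110,0,50,-10,-110,0,85,-20,-110,0,120,-30,-110,0,155,-40,-110,0]'

```text
time: 28.78
position: [0.5474, 0.1565, 0.2178]
eef_rot: [0.673, 0.74, 0.001, 0.001]
contact_force: [0.3, 0.1, -0.1]
opening: -0.0003
gripper_force: 0.0
```

Emit:
send_rows --motion '[20,-20,0,0,40,-40,0,0,60,-60,0,0,80,-80,0,0,90,-90,0,0,100,-100,0,0,100,-100,0,0,100,-100,0,0,100,-100,0,0,100,-100,0,0]'

```text
time: 29.62
position: [0.4404, 0.2437, 0.2165]
eef_rot: [0.674, 0.739, 0.0, 0.0]
contact_force: [-0.2, -0.2, 0.9]
opening: 0.0001
gripper_force: 0.0
```

```bash
python3 - <<'E'
from h import *; from rig import bot,optics; import cv2
s=bot.read_state(); show(s)
c=optics.capture("top"); np.savez("t5.npz",**c)
cv2.imwrite("pics/t5.png",cv2.resize(c["frame"][112:262,260-40:460-40,::-1],None,fx=4,fy=4,interpolation=cv2.INTER_CUBIC))
E
```

```text
t 29.62 pos [0.4404 0.2437 0.2165] rack [-135.9  225.9  216.5] F [-0.2 -0.2  0.9] open 0.0001 gf 0.0 q7 -0.63
```

View pics/t5.png

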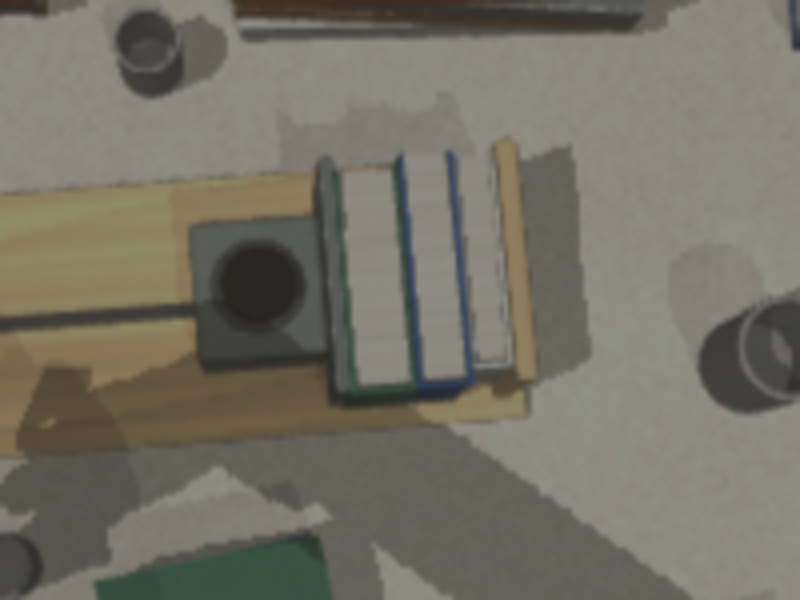

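```bash
python3 - <<'E'
from h import *
c=dict(np.load("t5.npz")); P=lambda a,b,z:ray(c,220+a/4,112+b/4,z)
for n,p,off in [("knob",P(259,285,.0945),.045),("back1",P(190,227,.079),.083),("back2",P(204,370,.079),.083),("panel top inner a",P(497,150,.11),0),("panel inner b",P(518,380,.11),0)]:
    e=p-O; print(n,round(e@EX*1000,1),round((e@EY-off)*1000,1))
E
```

```text
knob -1.6 -78.4
back1 37.1 -80.4
back2 -44.8 -82.1
panel top inner a 60.3 -169.7
panel inner b -67.3 -169.0
```

```bash
python3 -c "
from rig import bot
print(bot.hand_in())"
```

```text
the job is handed in; nothing more can be done
None
```

I handed the job in at about 30 s, but the hand-in returned no verdict. By my own measurements the pot stands upright on the table off the rack, the bookend face is about 80 mm down the rack (row tight), the knob is in (locked), and in the top view all three books look upright.

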